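# Open the tool-chest padlock against the bench fence and hold it up

## Robot

A 6-joint arm with a two-finger parallel gripper is mounted at the origin on the work surface. World frame = base frame: x ahead of the robot, y to its left, z up, the work surface at z = 0. Lengths are in m, angles in degrees, forces in N, time in s.
With the tool pointing down it reaches from about 0.4 to 0.825 m from the base axis. Payload 7 kg.
Tool frame: the origin (TCP) lies midway between the tips of the shut fingers; the grasp point (between the pads) lies 19 mm behind it; z points along the fingers, y is the line along which they close (so a half turn about z gives the same grasp; the last joint's range is limited). The gripper opens to 88 mm and grips with 3 to 60 N. Pads are 19 mm wide; open, the fingers measure 130 mm over their backs; the gripper's body (78 mm by 193 mm) begins 47 mm behind the grasp point.
Start: joints at [-58.379, 20.546, 0.682, 0, -70.136, -16.507], TCP at [0.176, -0.652, 0.227] pointing down, gripper open.
Joint ranges: [-176.03, 176.03], [-82.01, 121.73], [-58.28, 71.71], [-173.87, 95.51], [-174.79, -0.11], [-173.66, 173.66]. Speed limits (degrees/s): [136.94, 136.94, 172.46, 180, 180, 180].

## Interface

Orientations are given as [roll, pitch, yaw] about the fixed x, y, z axes, in that order (R = Rz(yaw) Ry(pitch) Rx(roll)).
In Python, from plant import r gives the robot as it stands. The module is installed in compiled form; this text tells all that it offers.
- The arm moves only by the tool play_rows, never from a script. Its argument "rows" is a list of rows, each an object with "slide": the shift along the tool's x, y, z as a fraction of full scale, a list of three; "delta_rot": the turn, a rotation vector about the tool's x, y, z as a fraction of full scale, a list of three; "fingers": the opening, from -1 (shut) to 1 (fully open). In form: [{"slide": [x, y, z], "delta_rot": [rx, ry, rz], "fingers": fingers}, ...]. A call has 1 to 8 rows; each row shifts and turns the commanded pose from where the row before left it, along the tool's axes as they then stand; what a row does not reach is not made up. Full scale, the value 1, is 0.15 m for a shift and 0.08 rad for a turn. A row lasts 1/8 s, in which the tool goes at most 62.5 mm and 10.7 degrees, less where a joint would pass 70% of its speed; a pose out of reach is approached as far as the arm can. A call with a number of a shift or a turn outside -1 to 1 is refused whole. A call with a gripper value outside its range is refused whole. The fingers move at their own pace and stop on an object; "squeeze" is the grip in N (left out, the last holds). Time passes only in rows, so rows that do not move let the fingers close. It gives the time, the measured TCP pose, the force, the opening and the grip force at its end, in the units of the state.
- r.get_state(): the state, without advancing time (a new reading comes with each control period).
- r.capture(name): name is "scene" or "top" or "wrist"; returns a dict with "image" (400x640x3 uint8, blue, green, red), "fx", "fy", "cx", "cy" (pixels), "R" (3x3) and "t" (3): a world point X has camera coordinates R X + t; the wrist camera has in their place "T_tool_cam" (4x4, takes a point from camera to tool coordinates, whose origin is the TCP and whose axes are the flange's). Camera axes: x right, y down, z forward; pixel columns grow to the right and rows downward; lengths in m; the calibration is good to about 2 mm. A picture is of the moment at which its call begins: read the wrist's pose just before it. There is no depth.
- r.close_job(): hands the job in; it is judged then, once.
The state is a dict: "time_s": time; "joints": joint angles; "qd": joint speeds; "joint_torque": joint torques, N m; "tcp_pos": TCP position; "eef_rot": TCP orientation; "contact_force": force on the tool from outside, world axes, zero at the start; "moment": the same for the moment, N m; "gripper_width": finger opening in m; "gripper_force": force on a finger pad.
Only numpy, scipy, OpenCV 4.12 (cv2) and the standard library are available. Lean on these libraries where they do the work, as an engineer would, in place of code of your own. Each camera call takes 0.05 s, during which the arm holds its last target. There are 200 camera calls.

## Task

Open the dial padlock from the tool chest: slide it square and flush into the inside corner of the wooden fence, case against both battens and shackle pointing out along the short batten. Leaving it in that corner and the shackle shut, turn the dial click by click until its pointer lines up with the long index mark beside the shackle, then, with the case still down on the bench, pull the shackle fully open. Finally lift the lock by its open shackle and finish while still holding it still in the gripper, all of it at least 10 cm above the bench, without disturbing the other things on the table.

Things in the scene. Friction and masses are not known exactly. Their poses are not given: they have to be found in the camera images.
- lock: Steel padlock lying flat, dial up; loose, about 0.7 kg in all. Case 64 x 64 mm in plan (a dark trim band adds 1 mm of looks), 36 mm thick. Origin: centre of the case's underside. Its x axis points away from the shackle (shackle on the -x side); z goes up along the dial's axis through the case's centre. The case can be gripped across its y sides (64 mm) or pushed.
- dial (a joint): Dial angle, rad, counter-clockwise positive from above. 0 = pointer (white line on one end of the grip bar) points to the lock's -x, at the long white index mark beside the shackle: only there (about +-0.1) can the shackle come out. Rests in a click every 0.419 rad (24 degrees, 0 is one; short ticks mark them); some 0.05 N m takes it over. Starts two or three clicks positive; range +-1.75.
- dial_top (a point): On the dial's axis, at the top face of its grip bar, 62.5 mm above the lock's underside; has the lock's axes and does not turn with the dial. The black round dial is 44 mm in diameter; the grip bar on it is 34 mm long, 10 mm wide and 18 mm tall (down from this point), lies along the lock's x at angle 0, and is pinched across its 10 mm to turn the dial.
- shackle (a joint): How far the shackle is out of the case, m: 0 shut, 0.013 fully open. It slides along the lock's -x. With the dial at 0 it slides against about 1 N of friction (less than it takes to drag the lock); otherwise it is blocked. No spring. While it is out the dial cannot turn.
- shackle_crown (a point): Middle of the shackle's crown (cross bar of the U) on the bar's centre line, 79 mm from the lock's origin along -x when shut, 18 mm above the underside; moves with the shackle, has the lock's axes. Round bar, 10 mm; straight crown 24 mm long along the lock's y; legs' inner faces 40 mm apart; 42 mm free between crown and case when shut: one finger fits inside the U.
- lock_foot (a point): Centre of the lock's end face opposite the shackle, 32 mm from the lock's origin along +x and 18 mm above its underside. When the lock hangs from its shackle this is its lowest part.
- fence: Fixed L of two wooden battens 20 mm thick, 22 mm tall. Origin: the inside corner at bench level. Long batten's inner face: plane x = 0, from y = -20 to 130 mm, wood at +x; short batten's inner face: plane y = 0, from x = -90 to 0 mm, wood at -y. Home, the lock's axes agree with the fence's and its origin is at x -32, y +32 mm of the fence, shackle to -x.
- tiles: Stack of four 98 mm square tiles, 31 mm tall, loose bystander; origin under its centre.
- offcuts: Two 50 mm square tiles, 15 mm tall together, loose bystander; origin under its centre.
- glue: White glue bottle, 48 mm in diameter, 200 mm tall, bystander; origin under its centre.
- brush: Small brush lying on the bench, bystander.
- tub: Amber tub of mosaic pieces, 130 x 100 x 50 mm, loose bystander; origin under its centre.
- tub_b: Clear tub of mosaic pieces, 130 x 100 x 50 mm, loose bystander; origin under its centre.
Things that resemble listed ones, but are neither listed nor needed, are in the scene too. What is meant by the lock is not green or purple, and is the smaller of those in its own colour.

How it is judged (in metres and radians):
On the way, in this order (a step that is already met when the one before it is completed fails the run):
1. the lock's case lies flat, square (within 0.06 rad) and flush (within 4 mm) against both battens, shackle still shut, dial not yet at its mark (x of lock in the frame of fence between -0.036 and -0.028 m and y of lock in the frame of fence between 0.028 and 0.036 m and x of shackle_crown in the frame of fence below -0.09 m and angle between the x axis of lock and the x axis of fence, either way round below 0.06 rad and height (world z) of lock below 0.006 m and value of joint shackle below 0.003 m and value of joint dial above 0.25 rad), for 0.2 s.
2. the dial stands at its index mark (within 0.12 rad), the lock still in the corner (within 8 mm of both battens, 0.12 rad) with the shackle shut (value of joint dial between -0.12 and 0.12 rad and value of joint shackle below 0.003 m and x of lock in the frame of fence above -0.04 m and y of lock in the frame of fence below 0.04 m and angle between the x axis of lock and the x axis of fence, either way round below 0.12 rad and height (world z) of lock below 0.006 m), for 0.2 s.
3. the shackle is pulled out at least 10 mm while the case is still down on the bench (value of joint shackle above 0.01 m and height (world z) of lock below 0.012 m and angle between lock's own z axis and vertical below 0.25 rad), for 0.1 s.
At the end, for the whole second after the job is handed in: The fingers still grip the shackle (over 3 N, grasp point within 50 mm of the crown), the shackle is at least 10 mm out with the dial at its mark (within 0.15 rad), the lock's origin, foot and crown are all over 100 mm above the bench, and the lock hangs still (under 0.05 m/s and 0.5 rad/s) (value of joint shackle above 0.01 m and value of joint dial between -0.15 and 0.15 rad and height (world z) of each of lock_foot, lock, shackle_crown above 0.1 m and contact force between the fingers and lock above 3 N and distance between the grasp point and shackle_crown below 0.05 m and linear speed of lock below 0.05 m/s and angular speed of lock below 0.5 rad/s); the arm keeps its last pose, push and grip.
It fails at once if a bystander is moved more than 30 mm or the glue bottle is tipped over (distance of any of tiles, offcuts, glue, brush, tub, tub_b from where it was at the start of the episode above 0.03 m or angle between glue's own z axis and vertical above 0.5 rad).
It also fails if it takes over 72 s, if anything falls off the work surface, if the arm or the gripper's body presses on something with over 40 N, if the wrist force passes 120 N, or if a joint passes its speed limit or range.

## Working session

There is one attempt and no reset: what is moved stays moved. The work goes in short steps, Python scripts to look and compute and a tool call to move; the robot and the scene stay as the last step left them, time stands still between calls to the robot, and variables do not carry over. Pictures are saved under pics/ and viewed, at most 10 in all, crops included, and the job is handed in when it is done.

Besides the shell and the picture viewer there is one more tool, called as a command line: name --argument value ..., lists and objects as JSON in quotes. play_rows: Moves the arm, as the interface text tells. Shift numbers are shares of 0.15 m and turn numbers shares of 0.08 rad, none past 1 either way. Its arguments: {"type":"object","properties":{"rows":{"type":"array"},"squeeze":{"type":"number"}},"required":["rows"]}

```bash
mkdir -p pics
cat > h.py <<'E'
import numpy as np, cv2
from scipy.spatial.transform import Rotation as Ro
from plant import r
def cap(n,f):
    s=r.get_state(); c=r.capture(n); cv2.imwrite('pics/'+f,c['image'])
    if n=='wrist':
        T=np.array(c['T_tool_cam']); W=np.eye(4); W[:3,:3]=Ro.from_euler('xyz',s['eef_rot'],degrees=True).as_matrix(); W[:3,3]=s['tcp_pos']
        M=np.linalg.inv(W@T); R,t=M[:3,:3],M[:3,3]
    else: R,t=np.array(c['R']),np.array(c['t'])
    np.savez('pics/'+f[:-4],R=R,t=t,k=[c['fx'],c['fy'],c['cx'],c['cy']])
    return c
def px2w(f,u,v,z):
    d=np.load('pics/'+f+'.npz'); fx,fy,cx,cy=d['k']; R,t=d['R'],d['t']
    o=-R.T@t; w=R.T@np.array([(u-cx)/fx,(v-cy)/fy,1]); return o+w*(z-o[2])/w[2]
E
python3 -c "
from h import *
print(r.get_state())
for n in('top','scene'):
    c=cap(n,n+'0.png'); print(c['fx'],c['R'],c['t'])
i=cv2.imread('pics/top0.png');cv2.imwrite('pics/top0b.png',cv2.resize(i,(800,500),interpolation=cv2.INTER_CUBIC))
"
```

```text
{'time_s': 0.0, 'joints': array([-5.83784705e+01,  2.05894756e+01,  6.34235829e-01, -1.97603010e-02,
       -7.01355858e+01, -1.65057501e+01]), 'qd': array([-0.02807226, -0.02785786, -0.11819697,  0.03530017,  0.09815814,
        0.03720053]), 'joint_torque': array([ 7.59967352e-04, -5.82717168e+01,  2.93048912e+01,  6.99686229e+00,
        6.63730607e-03, -1.76099911e-04]), 'tcp_pos': array([ 0.17585375, -0.65118873,  0.22564944]), 'eef_rot': array([ 1.79907639e+02, -7.99641022e-03, -1.64890943e+02]), 'contact_force': array([ 0.59335717, -0.07845642, -1.05364142]), 'moment': array([0.01726694, 0.02476363, 0.04097149]), 'gripper_force': 0.0, 'gripper_width': 0.08742176834447594}
434.59370566874713 [[ 0.01763553 -0.99946836 -0.02742238]
 [-0.99146466 -0.01393769 -0.12962856]
 [ 0.12917744  0.02947439 -0.99118336]] [0.01572236 0.53129671 1.09186343]
453.90351358656886 [[ 0.24904654  0.9683402   0.01711952]
 [ 0.63058852 -0.14871357 -0.76173643]
 [-0.7350741   0.2005032  -0.64766082]] [-0.14661566 -0.26382658  1.52426093]
```

View pics/top0b.png

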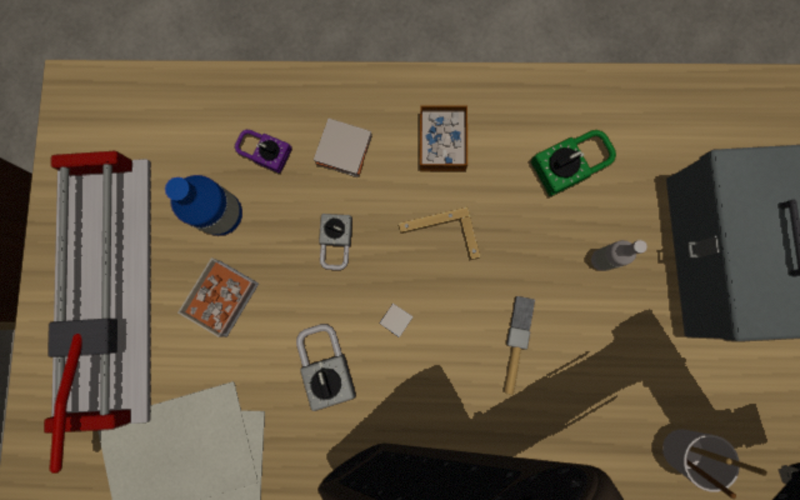

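View pics/scene0.png

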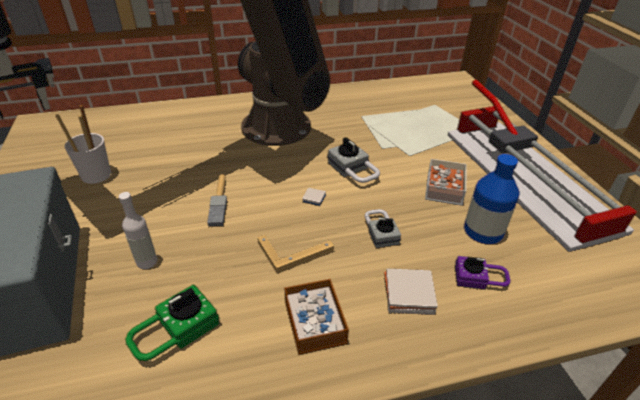

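The top view (800 px scale) shows the target lock, the small silver one, at about (336,230) with its shackle pointing down in the image. The fence's outer corner is at (467,210), with the long batten going left to (400,227) and the short one down to (476,258). The large silver, green and purple locks are decoys. The scene view agrees.

```bash
cat >> h.py <<'E'
def plan(p,yaw):
    """shift in tool axes (full-scale units) & rot z units needed, tool kept pointing down"""
    s=r.get_state(); R=Ro.from_euler('xyz',s['eef_rot'],degrees=True)
    d=R.inv().apply(np.array(p)-s['tcp_pos']); G=Ro.from_euler('xyz',[180,0,yaw],degrees=True)
    rv=(R.inv()*G).as_rotvec()
    G0=R.as_matrix()
    print('tcp',s['tcp_pos'].round(4),'rpy',s['eef_rot'].round(2),'F',np.round(s['contact_force'],1),'w',round(s['gripper_width'],4),'t',s['time_s'])
    print('slide total',(d/.15).round(3),'rot total',(rv/.08).round(3),'deg',np.degrees(rv).round(2))
E
python3 -c "
from h import *
P=lambda u,v,z:px2w('top0',u*.8,v*.8,z).round(3)
print('lock',P(336,228,.036),P(334,264,.018)); print('corner out',P(467,209,.022),'long end',P(400,227,.022),'short end',P(477,258,.022))
print('offcut',P(396,320,.015),'tiles',P(343,147,.03),'glue',P(600,262,.0),'brush',P(515,345,.01))
c=np.array([0.42+.2,-.02,.35]); print(plan(c,-165))
s=r.get_state();c=cap('wrist','w0.png');print(c['T_tool_cam'],c['fx'])
"
```

```text
lock [0.584 0.161 0.036] [0.51  0.165 0.018]
corner out [ 0.631 -0.114  0.022] long end [0.591 0.027 0.022] short end [ 0.527 -0.135  0.022]
offcut [0.395 0.032 0.015] tiles [0.762 0.152 0.03 ] glue [ 0.525 -0.396  0.   ] brush [ 0.349 -0.214  0.01 ]
tcp [ 0.1759 -0.6512  0.2257] rpy [ 1.7991e+02 -1.0000e-02 -1.6489e+02] F [ 0.3 -0.1 -0.4] w 0.0873 t 0.1
slide total [-3.955  3.292 -0.824] rot total [ 0.019 -0.002  0.024] deg [ 0.09 -0.01  0.11]
None
[[ 6.35660875e-04 -9.53369574e-01 -3.01804658e-01  8.21941649e-02]
 [ 9.99998787e-01  1.03511013e-03 -1.16360830e-03 -6.64255186e-05]
 [ 1.42174981e-03 -3.01803552e-01  9.53369076e-01 -1.58620540e-01]
 [ 0.00000000e+00  0.00000000e+00  0.00000000e+00  1.00000000e+00]] 306.93617228947284
```

play_rows --rows '[{"slide":[0,0,-0.2],"delta_rot":[0,0,0],"fingers":1},{"slide":[-0.238,0.251,-0.1],"delta_rot":[0,0,0],"fingers":1},{"slide":[-0.238,0.251,0],"delta_rot":[0,0,0],"fingers":1},{"slide":[-0.238,0.251,0],"delta_rot":[0,0,0],"fingers":1},{"slide":[-0.238,0.251,0],"delta_rot":[0,0,0],"fingers":1},{"slide":[-0.238,0.251,0],"delta_rot":[0,0,0],"fingers":1},{"slide":[-0.238,0.251,0],"delta_rot":[0,0,0],"fingers":1},{"slide":[-0.238,0.251,0],"delta_rot":[0,0,0],"fingers":1}]'

```text
time_s: 1.15
tcp_pos: [0.3489, -0.3305, 0.2716]
eef_rot: [-180.0, 0.0, -164.9]
contact_force: [1.5, 0.1, -0.1]
gripper_width: 0.0876
gripper_force: 0.0
```

play_rows --rows '[{"slide":[-0.238,0.251,0],"delta_rot":[0,0,0],"fingers":1},{"slide":[-0.238,0.251,0],"delta_rot":[0,0,0],"fingers":1},{"slide":[-0.238,0.251,0],"delta_rot":[0,0,0],"fingers":1},{"slide":[-0.238,0.251,0],"delta_rot":[0,0,0],"fingers":1},{"slide":[-0.238,0.251,0],"delta_rot":[0,0,0],"fingers":1},{"slide":[-0.238,0.251,0],"delta_rot":[0,0,0],"fingers":1},{"slide":[-0.238,0.251,0.1],"delta_rot":[0,0,0],"fingers":1},{"slide":[-0.238,0.251,0.2],"delta_rot":[0,0,0],"fingers":1}]'

```text
time_s: 2.15
tcp_pos: [0.547, 0.0351, 0.2272]
eef_rot: [180.0, 0.2, -164.9]
contact_force: [-0.4, -0.4, -0.1]
gripper_width: 0.0875
gripper_force: 0.0
```

play_rows --rows '[{"slide":[-0.238,0.251,0.2],"delta_rot":[0,0,0.875],"fingers":1},{"slide":[0,0,0],"delta_rot":[0,0,0.875],"fingers":1},{"slide":[0,0,0],"delta_rot":[0,0,0.875],"fingers":1},{"slide":[0,0,0],"delta_rot":[0,0,0.875],"fingers":1},{"slide":[0,0,0],"delta_rot":[0,0,0.875],"fingers":1},{"slide":[0,0,0],"delta_rot":[0,0,0],"fingers":1},{"slide":[0,0,0],"delta_rot":[0,0,0],"fingers":1}]'

```text
time_s: 3.02
tcp_pos: [0.5702, 0.0788, 0.1965]
eef_rot: [-180.0, -0.0, 175.1]
contact_force: [-0.6, -0.8, -1.4]
gripper_width: 0.0877
gripper_force: 0.0
```

```bash
python3 -c "
from h import *
plan([.584,.161,.2],175)
cap('wrist','w1.png');i=cv2.imread('pics/w1.png');cv2.imwrite('pics/w1b.png',cv2.resize(i,(800,500),interpolation=cv2.INTER_CUBIC))"
```

```text
tcp [0.5702 0.0788 0.1965] rpy [-1.8000e+02 -1.0000e-02  1.7515e+02] F [-0.6 -0.8 -1.4] w 0.0877 t 3.025
slide total [-0.045  0.554 -0.024] rot total [-0.001 -0.003  0.032] deg [-0.   -0.01  0.15]
```

View pics/w1b.png

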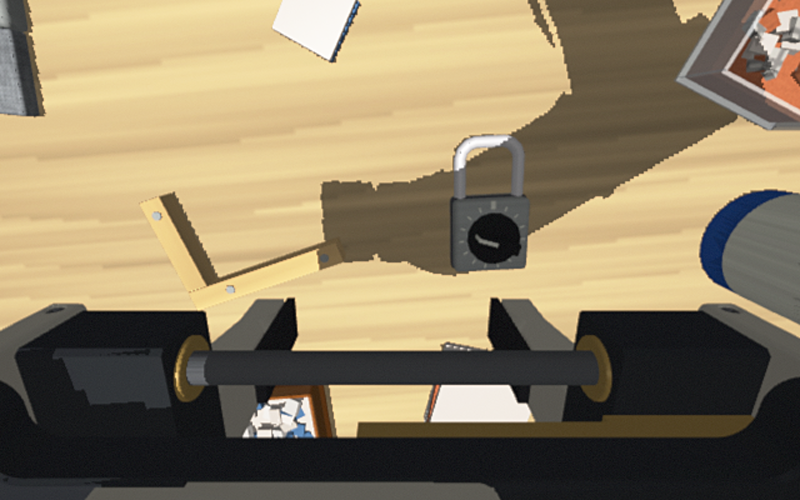

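The wrist view shows the lock case at about (489,231) and the crown at (489,142). The fence's inner corner is near (213,287), with the long batten's end at about (340,243) and the short one's at about (172,195). I'll enlarge it for exact pixels.

```bash
python3 -c "
from h import *
i=cv2.imread('pics/w1.png')
a=cv2.resize(i[148:248,105:285],(800,444),interpolation=cv2.INTER_CUBIC)
b=cv2.resize(i[100:225,350:435],(408,600),interpolation=cv2.INTER_CUBIC)
cv2.imwrite('pics/c1.png',cv2.resize(a,(380,211)));
o=np.zeros((600,800,3),np.uint8); o[:600,:300]=cv2.resize(i[100:225,355:430],(300,500),interpolation=cv2.INTER_CUBIC).repeat(1,0) if 0 else 0
o[:500,:340]=cv2.resize(b,(340,500)); 
a=cv2.resize(i[148:248,105:285],(460,256),interpolation=cv2.INTER_CUBIC); o[:256,340:]=a
cv2.imwrite('pics/c1.png',o)"
```

```text
(no output)
```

View pics/c1.png

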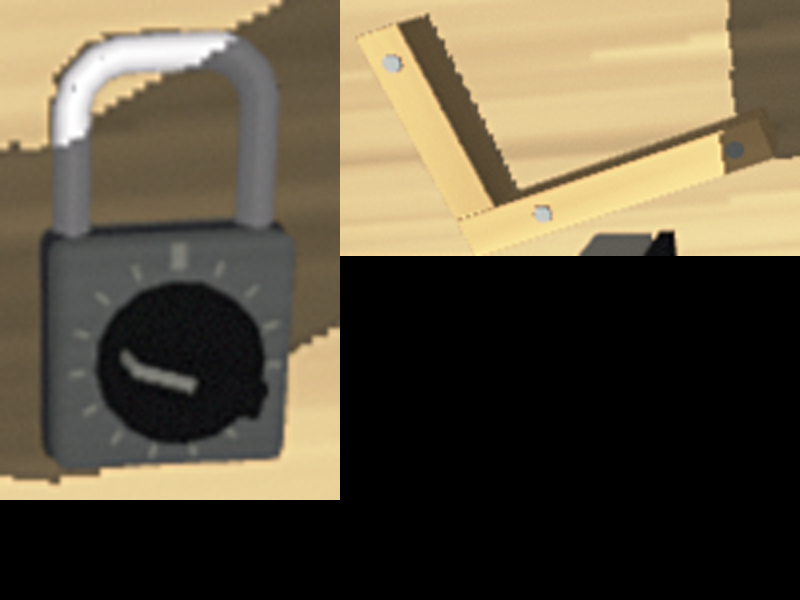

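```bash
python3 -c "
from h import *
L=lambda u,v,z:px2w('w1',350+u/4-.5,100+v/4-.5,z)
F=lambda u,v,z=.022:px2w('w1',105+(u-340)/2.5556-.3,148+v/2.5556-.3,z)
q=[L(50,235,.036),L(292,232,.036),L(283,458,.036),L(53,465,.036)]
print('case',np.round(q,4)); print('c',np.mean(q,0).round(4)); 
g=[np.linalg.norm(q[i]-q[i-1]) for i in range(4)];print(g)
cr=L(165,52,.018);print('crown',cr)
print('yaws',[np.degrees(np.arctan2(*(d[1::-1]))).round(1) for d in (q[3]-q[0],q[2]-q[1])],[np.degrees(np.arctan2(-d[0],d[1])).round(1) for d in (q[1]-q[0],q[2]-q[3])])
c=F(497,207);s=F(400,22);l1=F(520,198);l2=F(720,132)
print('corner',c,'short',s,np.linalg.norm(c-s),'long',l1,l2)
a=c-s;b=l2-l1;print(np.degrees(np.arctan2(a[1],a[0])),np.degrees(np.arctan2(-b[0],b[1])))
"
```

```text
case [[0.5479 0.1309 0.036 ]
 [0.5524 0.1939 0.036 ]
 [0.6154 0.1928 0.036 ]
 [0.6121 0.1294 0.036 ]]
c [0.582  0.1617 0.036 ]
[np.float64(0.06423130529336628), np.float64(0.06314306328055928), np.float64(0.06296306426852669), np.float64(0.06352959245781904)]
crown [0.50518172 0.16546651 0.018     ]
yaws [np.float64(-1.4), np.float64(-1.0)] [np.float64(-4.1), np.float64(-2.9)]
corner [ 0.61451441 -0.0993247   0.022     ] short [ 0.5270521  -0.12106581  0.022     ] 0.09012396853311816 long [ 0.61100883 -0.08780733  0.022     ] [0.58725521 0.00797726 0.022     ]
13.959473765979379 13.92780300840244
```

Measured with size checks within 1 mm: the fence's inner corner is at (0.6145, -0.0993) with yaw 13.95°, and the lock is at (0.582, 0.162) with yaw about -2.5°. The dial is about 72° positive, which is three clicks. I'll grip the case with the finger tips just above batten height.

play_rows --rows '[{"slide":[0,0,0],"delta_rot":[0,0,-0.51],"fingers":1},{"slide":[-0.027,0.277,0],"delta_rot":[0,0,0],"fingers":1},{"slide":[-0.028,0.278,0.2],"delta_rot":[0,0,0],"fingers":1},{"slide":[0,0,0.35],"delta_rot":[0,0,0],"fingers":1},{"slide":[0,0,0.35],"delta_rot":[0,0,0],"fingers":1},{"slide":[0,0,0.237],"delta_rot":[0,0,0],"fingers":1},{"slide":[0,0,0],"delta_rot":[0,0,0],"fingers":1}]' --squeeze 25

```text
time_s: 3.95
tcp_pos: [0.5805, 0.1605, 0.0233]
eef_rot: [-179.8, -0.3, 177.4]
contact_force: [-0.2, -0.3, 1.5]
gripper_width: 0.0877
gripper_force: 0.0
```

play_rows --rows '[{"slide":[0,0,0],"delta_rot":[0,0,0],"fingers":0.2},{"slide":[0,0,0],"delta_rot":[0,0,0],"fingers":0.2},{"slide":[0,0,0],"delta_rot":[0,0,0],"fingers":0.2},{"slide":[0,0,0],"delta_rot":[0,0,0],"fingers":0.2},{"slide":[0,0,0],"delta_rot":[0,0,0],"fingers":0.2}]'

```text
time_s: 4.58
tcp_pos: [0.5836, 0.1626, 0.0278]
eef_rot: [179.9, 0.2, 177.4]
contact_force: [-1.4, 2.2, 7.1]
gripper_width: 0.0633
gripper_force: 25.0
```

```bash
python3 -c "
from h import *
plan([.5201,.1142,.026],-166)
c=cap('wrist','w2.png')"
```

```text
tcp [0.5836 0.1626 0.0278] rpy [1.7989e+02 1.6000e-01 1.7743e+02] F [-1.4  2.2  7.1] w 0.0633 t 4.575
slide total [ 0.408 -0.341  0.01 ] rot total [ 0.018  0.039 -3.615] deg [  0.08   0.18 -16.57]
```

play_rows --rows '[{"slide":[0,0,0],"delta_rot":[0,0,-0.72],"fingers":0.2},{"slide":[0,0,0],"delta_rot":[0,0,-0.72],"fingers":0.2},{"slide":[0,0,0],"delta_rot":[0,0,-0.72],"fingers":0.2},{"slide":[0,0,0],"delta_rot":[0,0,-0.72],"fingers":0.2},{"slide":[0,0,0],"delta_rot":[0,0,-0.72],"fingers":0.2},{"slide":[0.16,-0.07,0],"delta_rot":[0,0,0],"fingers":0.2},{"slide":[0.16,-0.07,0],"delta_rot":[0,0,0],"fingers":0.2},{"slide":[0.157,-0.067,0],"delta_rot":[0,0,0],"fingers":0.2}]'

```text
time_s: 5.62
tcp_pos: [0.5226, 0.1155, 0.0278]
eef_rot: [179.9, 0.4, -166.0]
contact_force: [3.4, 2.5, 3.9]
gripper_width: 0.0637
gripper_force: 25.0
```

play_rows --rows '[{"slide":[0,0,0],"delta_rot":[0,0,0],"fingers":0.2},{"slide":[0,-0.2,0],"delta_rot":[0,0,0],"fingers":0.2},{"slide":[0,-0.2,0],"delta_rot":[0,0,0],"fingers":0.2},{"slide":[0,-0.2,0],"delta_rot":[0,0,0],"fingers":0.2},{"slide":[0,-0.2,0],"delta_rot":[0,0,0],"fingers":0.2},{"slide":[0,-0.2,0],"delta_rot":[0,0,0],"fingers":0.2},{"slide":[0,-0.2,0],"delta_rot":[0,0,0],"fingers":0.2},{"slide":[0,0,0],"delta_rot":[0,0,0],"fingers":0.2}]'

```text
time_s: 6.62
tcp_pos: [0.5658, -0.0624, 0.0278]
eef_rot: [-179.9, 0.2, -166.1]
contact_force: [2.0, -7.3, 7.6]
gripper_width: 0.0636
gripper_force: 25.0
```

```bash
python3 -c "
from h import *
plan([.5757,-.0760,.026],-166)
c=cap('wrist','w3.png');i=cv2.imread('pics/w3.png');cv2.imwrite('pics/w3b.png',cv2.resize(i[130:330,180:480],(800,533),interpolation=cv2.INTER_CUBIC))"
```

```text
tcp [ 0.5658 -0.0624  0.0278] rpy [-179.91    0.19 -166.14] F [ 2.  -7.3  7.6] w 0.0636 t 6.625
slide total [-0.042 -0.104  0.012] rot total [-0.02   0.042 -0.032] deg [-0.09  0.19 -0.14]
```

View pics/w3b.png

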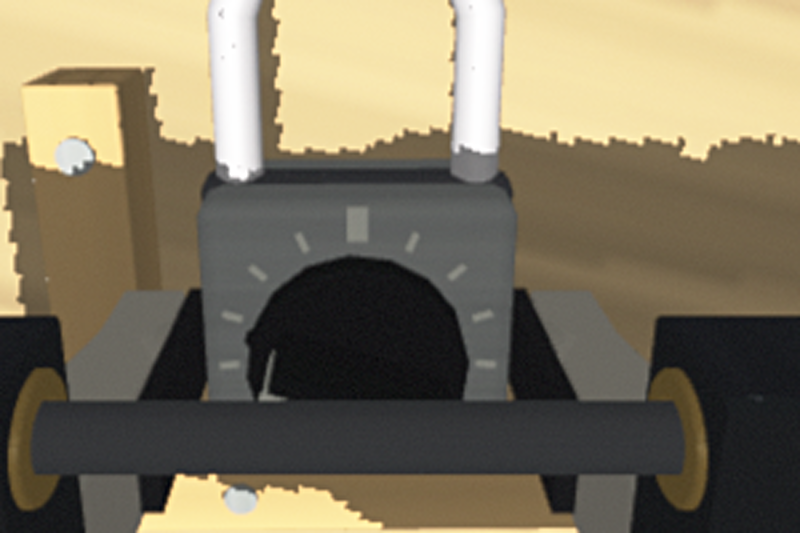

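The lock is square in the grip, with a gap to the short batten on the left and the shackle towards the camera. Now I'll creep in to contact.

play_rows --rows '[{"slide":[0,-0.04,0],"delta_rot":[0,0,0],"fingers":0.2},{"slide":[0,-0.04,0],"delta_rot":[0,0,0],"fingers":0.2},{"slide":[-0.03,0,0],"delta_rot":[0,0,0],"fingers":0.2},{"slide":[0,0,0],"delta_rot":[0,0,0],"fingers":0.2}]'

```text
time_s: 7.18
tcp_pos: [0.5685, -0.0715, 0.0277]
eef_rot: [180.0, -0.2, -166.1]
contact_force: [-11.9, 1.4, 22.4]
gripper_width: 0.0638
gripper_force: 25.0
```

play_rows --rows '[{"slide":[0,-0.015,0],"delta_rot":[0,0,0],"fingers":0.2},{"slide":[0,0,0],"delta_rot":[0,0,0],"fingers":0.2},{"slide":[0,0,0],"delta_rot":[0,0,0],"fingers":0.2}]'

```text
time_s: 7.55
tcp_pos: [0.5701, -0.0729, 0.0277]
eef_rot: [180.0, -0.1, -166.1]
contact_force: [-9.2, 6.1, 18.8]
gripper_width: 0.0638
gripper_force: 25.0
```

play_rows --rows '[{"slide":[0,-0.01,0],"delta_rot":[0,0,0],"fingers":0.2},{"slide":[0,0,0],"delta_rot":[0,0,0],"fingers":0.2},{"slide":[0,0,0],"delta_rot":[0,0,0],"fingers":0.2}]'

```text
time_s: 7.92
tcp_pos: [0.571, -0.0739, 0.0277]
eef_rot: [180.0, -0.0, -166.1]
contact_force: [-8.4, 6.4, 16.9]
gripper_width: 0.064
gripper_force: 25.0
```

```bash
python3 -c "
from h import *
plan([.5757,-.0760,.026],-166)"
```

```text
tcp [ 0.571  -0.0739  0.0277] rpy [ 1.7995e+02 -1.0000e-02 -1.6609e+02] F [-8.4  6.4 16.9] w 0.064 t 7.925
slide total [-0.027 -0.021  0.011] rot total [ 0.01  -0.003 -0.02 ] deg [ 0.05 -0.01 -0.09]
```

play_rows --rows '[{"slide":[0,0,-0.01],"delta_rot":[0,0,0],"fingers":0.2},{"slide":[-0.015,-0.01,0],"delta_rot":[0,0,0],"fingers":0.2},{"slide":[0,0,0],"delta_rot":[0,0,0],"fingers":0.2}]'

```text
time_s: 8.3
tcp_pos: [0.5735, -0.0757, 0.0278]
eef_rot: [180.0, -0.1, -166.1]
contact_force: [-4.2, 2.5, 5.8]
gripper_width: 0.0637
gripper_force: 25.0
```

play_rows --rows '[{"slide":[-0.015,-0.015,0],"delta_rot":[0,0,0],"fingers":0.2},{"slide":[0,0,0],"delta_rot":[0,0,0],"fingers":0.2},{"slide":[0,0,0],"delta_rot":[0,0,0],"fingers":0.2}]'

```text
time_s: 8.68
tcp_pos: [0.5745, -0.0767, 0.0277]
eef_rot: [179.9, -0.2, -166.1]
contact_force: [-10.5, 7.5, 12.0]
gripper_width: 0.0638
gripper_force: 25.0
```

```bash
python3 -c "
from h import *
plan([.5757,-.0760,.026],-166)"
```

```text
tcp [ 0.5745 -0.0767  0.0277] rpy [ 179.93   -0.23 -166.08] F [-10.5   7.5  12. ] w 0.0638 t 8.675
slide total [-0.009  0.003  0.012] rot total [ 0.016 -0.051 -0.018] deg [ 0.07 -0.23 -0.08]
```

play_rows --rows '[{"slide":[-0.015,0,0],"delta_rot":[0,0,0],"fingers":0.2},{"slide":[0,0,0],"delta_rot":[0,0,0],"fingers":0.2},{"slide":[0,0,0],"delta_rot":[0,0,0],"fingers":0.2}]'

```text
time_s: 9.05
tcp_pos: [0.5746, -0.0767, 0.0277]
eef_rot: [179.9, -0.4, -166.1]
contact_force: [-16.7, 7.6, 18.5]
gripper_width: 0.0638
gripper_force: 25.0
```

play_rows --rows '[{"slide":[0,-0.015,0],"delta_rot":[0,0,0],"fingers":0.2},{"slide":[0,0,0],"delta_rot":[0,0,0],"fingers":0.2},{"slide":[0,0,0],"delta_rot":[0,0,0],"fingers":0.2}]'

```text
time_s: 9.43
tcp_pos: [0.5747, -0.0772, 0.0276]
eef_rot: [179.8, -0.4, -166.1]
contact_force: [-19.5, 17.9, 21.3]
gripper_width: 0.0636
gripper_force: 25.1
```

```bash
python3 -c "
from h import *
plan([.5757,-.0760,.026],-166)
s=r.get_state();print(Ro.from_euler('z',-13.95,degrees=True).apply([s['contact_force'],s['tcp_pos']-[.6145,-.0993,0]]))"
```

```text
tcp [ 0.5747 -0.0772  0.0276] rpy [ 179.8    -0.44 -166.1 ] F [-19.5  17.9  21.3] w 0.0636 t 9.425
slide total [-0.008  0.006  0.011] rot total [ 0.043 -0.097 -0.023] deg [ 0.2  -0.44 -0.1 ]
[[-14.61478217  22.0734546   21.34580172]
 [ -0.03327761   0.03106749   0.02758968]]
```

Both battens are felt (-15 N and +22 N in the fence frame), and the position matches home within 1.5 mm. I'll release, rise and look.

play_rows --rows '[{"slide":[0.015,0.02,0],"delta_rot":[0,0,0],"fingers":0.2},{"slide":[0,0,0],"delta_rot":[0,0,0],"fingers":1},{"slide":[0,0,0],"delta_rot":[0,0,0],"fingers":1},{"slide":[0,0,0],"delta_rot":[0,0,0],"fingers":1},{"slide":[0,0,-0.3],"delta_rot":[0,0,0],"fingers":1},{"slide":[0.1,0,-0.4],"delta_rot":[0,0,0],"fingers":1},{"slide":[0.3,0,-0.3],"delta_rot":[0,0,0],"fingers":1},{"slide":[0,0,0],"delta_rot":[0,0,0],"fingers":1}]'

```text
time_s: 10.42
tcp_pos: [0.5195, -0.0911, 0.181]
eef_rot: [-180.0, 0.4, -166.1]
contact_force: [-0.0, 0.0, -0.6]
gripper_width: 0.0877
gripper_force: 0.0
```

play_rows --rows '[{"slide":[0,0,0],"delta_rot":[0,0,0],"fingers":0.2},{"slide":[0,0,0],"delta_rot":[0,0,0],"fingers":-0.3}]'

```text
time_s: 10.68
tcp_pos: [0.5193, -0.0906, 0.1754]
eef_rot: [180.0, -0.1, -166.1]
contact_force: [-0.1, -0.4, -0.6]
gripper_width: 0.073
gripper_force: 0.0
```

```bash
python3 -c "
from h import *
plan([.5757,-.0760,.1],-166)
c=cap('wrist','w4.png');i=c['image']
R,t=[np.load('pics/w4.npz')[k] for k in 'Rt']; k=np.load('pics/w4.npz')['k']
p=R@np.array([.5757,-.076,.04])+t; u,v=(k[:2]*p[:2]/p[2]+k[2:]); print(u,v)
x0=int(min(max(u-120,0),400)); y0=int(min(max(v-110,0),220)); print(x0,y0)
cv2.imwrite('pics/w4b.png',cv2.resize(i[y0:y0+180,x0:x0+240],(800,600),interpolation=cv2.INTER_CUBIC))"
```

```text
tcp [ 0.5193 -0.0906  0.1754] rpy [ 1.7998e+02 -1.3000e-01 -1.6611e+02] F [-0.1 -0.4 -0.6] w 0.073 t 10.675
slide total [-0.389  0.004  0.502] rot total [ 0.004 -0.027 -0.023] deg [ 0.02 -0.13 -0.11]
314.6664102178408 243.05149887175122
194 133
```

View pics/w4b.png

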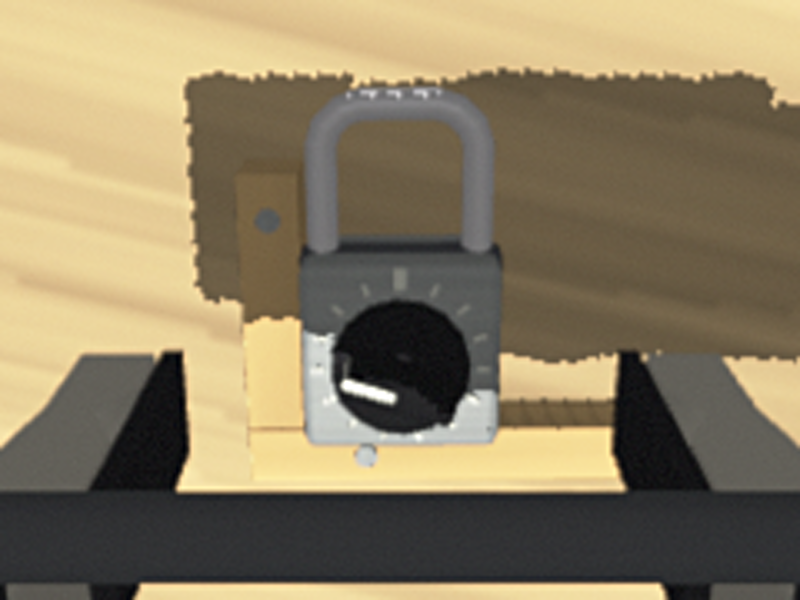

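The lock sits flush in the corner: case top corners at (302,250), (500,250), (497,442), (306,444), and the pointer line runs (396,400)→(343,386) in the crop.

```bash
python3 -c "
from h import *
P=lambda u,v,z:px2w('w4',194+u*.3-.35,133+v*.3-.35,z)
q=np.array([P(302,250,.036),P(500,250,.036),P(497,442,.036),P(306,444,.036)]);c=q.mean(0);print(q.round(4),c)
a,b=P(396,400,.0625),P(343,386,.0625);print('ptr',a,b)
d=b-a;th=np.degrees(np.arctan2(d[1],d[0]));print('dir',th,'dial',(th-13.95-180)%360)
f=P(302,428,.022);print('corner px',f); print('cr',P(400,105,.018))
plan([c[0],c[1],.1],(13.95+72-180))
"
```

```text
[[ 0.5464 -0.1155  0.036 ]
 [ 0.5317 -0.0563  0.036 ]
 [ 0.5959 -0.0394  0.036 ]
 [ 0.6117 -0.0999  0.036 ]] [ 0.57144492 -0.07775885  0.036     ]
ptr [ 0.57585717 -0.07824261  0.0625    ] [ 0.57519151 -0.09439819  0.0625    ]
dir -92.35940885886778 dial 73.69059114113224
corner px [ 0.61414657 -0.10204871  0.022     ]
cr [ 0.49863722 -0.09624115  0.018     ]
tcp [ 0.5193 -0.0906  0.1753] rpy [ 1.7999e+02 -1.4000e-01 -1.6610e+02] F [0.1 0.6 0. ] w 0.0689 t 10.725
slide total [-0.359 -0.     0.501] rot total [  0.022  -0.026 -15.719] deg [  0.1   -0.12 -72.05]
```

play_rows --rows '[{"slide":[-0.193,0,0],"delta_rot":[0,0,-0.98],"fingers":-0.3},{"slide":[0,0,0],"delta_rot":[0,0,-0.98],"fingers":-0.3},{"slide":[0,0,0],"delta_rot":[0,0,-0.98],"fingers":-0.3},{"slide":[0,0,0],"delta_rot":[0,0,-0.98],"fingers":-0.3},{"slide":[0,0,0],"delta_rot":[0,0,-0.98],"fingers":-0.3},{"slide":[0,0,0],"delta_rot":[0,0,-0.98],"fingers":-0.3},{"slide":[0,0,0],"delta_rot":[0,0,-0.98],"fingers":-0.3},{"slide":[0,0,0],"delta_rot":[0,0,-0.98],"fingers":-0.3}]' --squeeze 20

```text
time_s: 11.72
tcp_pos: [0.5475, -0.0836, 0.1751]
eef_rot: [179.9, -0.1, -130.0]
contact_force: [-0.3, -0.2, -0.5]
gripper_width: 0.0307
gripper_force: 0.0
```

play_rows --rows '[{"slide":[0,0,0],"delta_rot":[0,0,-0.98],"fingers":-0.3},{"slide":[0,0,0],"delta_rot":[0,0,-0.98],"fingers":-0.3},{"slide":[0,0,0],"delta_rot":[0,0,-0.98],"fingers":-0.3},{"slide":[0,0,0],"delta_rot":[0,0,-0.98],"fingers":-0.3},{"slide":[0,0,0],"delta_rot":[0,0,-0.98],"fingers":-0.3},{"slide":[0,0,0],"delta_rot":[0,0,-0.98],"fingers":-0.3},{"slide":[0,0,0],"delta_rot":[0,0,-0.98],"fingers":-0.3},{"slide":[0,0,0],"delta_rot":[0,0,-0.98],"fingers":-0.3}]'

```text
time_s: 12.72
tcp_pos: [0.5475, -0.0836, 0.1752]
eef_rot: [179.9, -0.0, -94.1]
contact_force: [-0.2, 0.3, 0.7]
gripper_width: 0.0304
gripper_force: 0.0
```

play_rows --rows '[{"slide":[0,0,0.2],"delta_rot":[0,0,0],"fingers":-0.3},{"slide":[0,0,0],"delta_rot":[0,0,0],"fingers":-0.3}]'

```text
time_s: 12.98
tcp_pos: [0.5458, -0.0838, 0.1437]
eef_rot: [179.6, -0.1, -94.2]
contact_force: [0.4, -0.1, -0.1]
gripper_width: 0.0303
gripper_force: 0.0
```

```bash
python3 -c "
from h import *
plan([.5755,-.0765,.049],-94.05)"
```

```text
tcp [ 0.5458 -0.0838  0.1437] rpy [ 1.7964e+02 -7.0000e-02 -9.4250e+01] F [ 0.4 -0.1 -0.1] w 0.0303 t 12.975
slide total [-0.064 -0.198  0.63 ] rot total [ 0.079 -0.015 -0.044] deg [ 0.36 -0.07 -0.2 ]
```

play_rows --rows '[{"slide":[-0.06,-0.183,0.1],"delta_rot":[0,0,0],"fingers":-0.3},{"slide":[0,0,0.2],"delta_rot":[0,0,0],"fingers":-0.3},{"slide":[0,0,0],"delta_rot":[0,0,0],"fingers":-0.3},{"slide":[0,0,0],"delta_rot":[0,0,0],"fingers":-0.3}]'

```text
time_s: 13.48
tcp_pos: [0.5761, -0.0769, 0.1027]
eef_rot: [-180.0, -0.0, -94.2]
contact_force: [0.1, 0.4, 1.1]
gripper_width: 0.0307
gripper_force: 0.0
```

```bash
python3 -c "
from h import *
plan([.5755,-.0765,.049],-94.05)
c=cap('wrist','w5.png');i=c['image']
R,t,k=[np.load('pics/w5.npz')[k] for k in 'Rtk']
for p in [(.5755,-.0765,.0625)]:
  p=R@np.array(p)+t; u,v=(k[:2]*p[:2]/p[2]+k[2:]); print(u,v)
cv2.circle(i,(int(u),int(v)),1,(0,0,255),-1)
x0=int(min(max(u-100,0),440)); y0=int(min(max(v-90,0),250)); print(x0,y0)
cv2.imwrite('pics/w5b.png',cv2.resize(i[y0:y0+150,x0:x0+200],(800,600),interpolation=cv2.INTER_CUBIC))"
```

```text
tcp [ 0.5761 -0.0769  0.1027] rpy [-1.7998e+02 -3.0000e-02 -9.4210e+01] F [0.1 0.4 1.1] w 0.0307 t 13.475
slide total [-0.002  0.004  0.358] rot total [-0.005 -0.006 -0.034] deg [-0.02 -0.03 -0.16]
314.53145850576135 226.93071052771464
214 136
```

View pics/w5b.png

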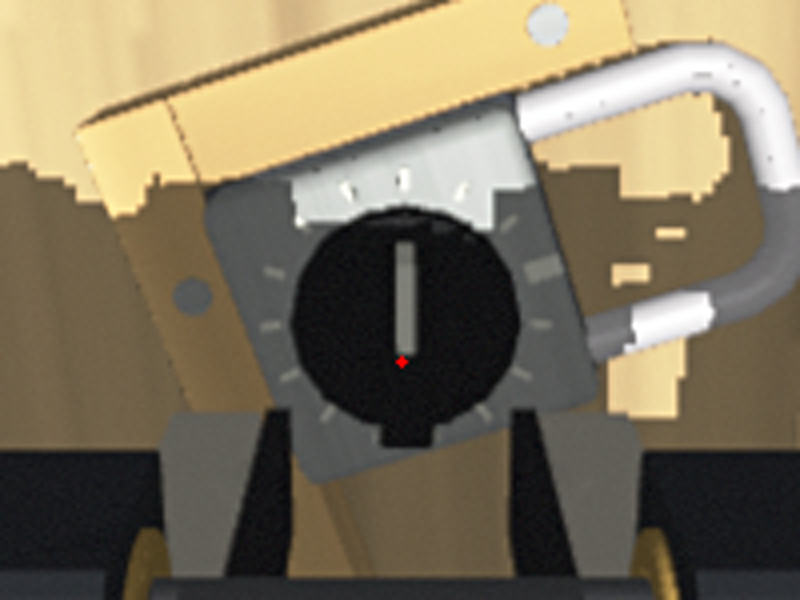

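The view from above shows the bar and pointer in line with the tool's x axis, and the expected centre (red dot) sits on the bar. I'll descend and pinch.

play_rows --rows '[{"slide":[0,0,0.12],"delta_rot":[0,0,0],"fingers":-0.3},{"slide":[0,0,0.12],"delta_rot":[0,0,0],"fingers":-0.3},{"slide":[0,0,0.115],"delta_rot":[0,0,0],"fingers":-0.3},{"slide":[0,0,0],"delta_rot":[0,0,0],"fingers":-0.3},{"slide":[0,0,0],"delta_rot":[0,0,0],"fingers":-0.9},{"slide":[0,0,0],"delta_rot":[0,0,0],"fingers":-0.9},{"slide":[0,0,0],"delta_rot":[0,0,0],"fingers":-0.9}]' --squeeze 20

```text
time_s: 14.4
tcp_pos: [0.5755, -0.0767, 0.0493]
eef_rot: [-180.0, 0.0, -94.2]
contact_force: [-1.3, 0.9, 5.0]
gripper_width: 0.0096
gripper_force: 20.0
```

play_rows --rows '[{"slide":[0,0,0],"delta_rot":[0,0,0.5],"fingers":-0.9},{"slide":[0,0,0],"delta_rot":[0,0,0.5],"fingers":-0.9},{"slide":[0,0,0],"delta_rot":[0,0,0.5],"fingers":-0.9},{"slide":[0,0,0],"delta_rot":[0,0,0.5],"fingers":-0.9}]'

```text
time_s: 14.9
tcp_pos: [0.5755, -0.0767, 0.0493]
eef_rot: [-180.0, 0.0, -103.5]
contact_force: [-2.4, 0.8, 5.8]
gripper_width: 0.0098
gripper_force: 20.0
```

Pinched at 9.6 mm and turning freely. Next is the remaining 13.7 units (about 62.5°).

play_rows --rows '[{"slide":[0,0,0],"delta_rot":[0,0,0.7],"fingers":-0.9},{"slide":[0,0,0],"delta_rot":[0,0,0.7],"fingers":-0.9},{"slide":[0,0,0],"delta_rot":[0,0,0.7],"fingers":-0.9},{"slide":[0,0,0],"delta_rot":[0,0,0.7],"fingers":-0.9},{"slide":[0,0,0],"delta_rot":[0,0,0.7],"fingers":-0.9},{"slide":[0,0,0],"delta_rot":[0,0,0.7],"fingers":-0.9},{"slide":[0,0,0],"delta_rot":[0,0,0.7],"fingers":-0.9},{"slide":[0,0,0],"delta_rot":[0,0,0.7],"fingers":-0.9}]'

```text
time_s: 15.9
tcp_pos: [0.5755, -0.0767, 0.0493]
eef_rot: [-180.0, 0.0, -129.2]
contact_force: [-2.1, 2.1, 5.2]
gripper_width: 0.0098
gripper_force: 20.0
```

play_rows --rows '[{"slide":[0,0,0],"delta_rot":[0,0,0.9],"fingers":-0.9},{"slide":[0,0,0],"delta_rot":[0,0,0.9],"fingers":-0.9},{"slide":[0,0,0],"delta_rot":[0,0,0.9],"fingers":-0.9},{"slide":[0,0,0],"delta_rot":[0,0,0.9],"fingers":-0.9},{"slide":[0,0,0],"delta_rot":[0,0,0.9],"fingers":-0.9},{"slide":[0,0,0],"delta_rot":[0,0,0.9],"fingers":-0.9},{"slide":[0,0,0],"delta_rot":[0,0,0.9],"fingers":-0.9},{"slide":[0,0,0],"delta_rot":[0,0,0.9],"fingers":-0.9}]'

```text
time_s: 16.9
tcp_pos: [0.5756, -0.0768, 0.0494]
eef_rot: [-180.0, 0.0, -162.2]
contact_force: [-2.2, 0.2, 5.6]
gripper_width: 0.0098
gripper_force: 20.0
```

play_rows --rows '[{"slide":[0,0,0],"delta_rot":[0,0,0.9],"fingers":-0.9},{"slide":[0,0,0],"delta_rot":[0,0,0],"fingers":-0.9},{"slide":[0,0,0],"delta_rot":[0,0,0],"fingers":-0.9}]'

```text
time_s: 17.27
tcp_pos: [0.5755, -0.0768, 0.0493]
eef_rot: [-180.0, 0.0, -166.2]
contact_force: [-1.8, 1.3, 5.5]
gripper_width: 0.01
gripper_force: 20.0
```

play_rows --rows '[{"slide":[0,0,0],"delta_rot":[0,0,0],"fingers":-0.3},{"slide":[0,0,0],"delta_rot":[0,0,0],"fingers":-0.3},{"slide":[0,0,-0.2],"delta_rot":[0,0,0],"fingers":-0.3},{"slide":[0,0,-0.35],"delta_rot":[0,0,0],"fingers":-0.3},{"slide":[0.262,0,0],"delta_rot":[0,0,0],"fingers":-0.3},{"slide":[0.263,0,0],"delta_rot":[0,0,0],"fingers":-0.3},{"slide":[0,0,0],"delta_rot":[0,0,-0.9],"fingers":-0.3},{"slide":[0,0,0],"delta_rot":[0,0,-0.9],"fingers":-0.3}]'

```text
time_s: 18.27
tcp_pos: [0.4988, -0.0957, 0.1314]
eef_rot: [-180.0, 0.1, -157.8]
contact_force: [-0.0, 0.6, 0.4]
gripper_width: 0.0303
gripper_force: 0.0
```

play_rows --rows '[{"slide":[0,0,0],"delta_rot":[0,0,-0.98],"fingers":-0.3},{"slide":[0,0,0],"delta_rot":[0,0,-0.98],"fingers":-0.3},{"slide":[0,0,0],"delta_rot":[0,0,-0.98],"fingers":-0.3},{"slide":[0,0,0],"delta_rot":[0,0,-0.98],"fingers":-0.3},{"slide":[0,0,0],"delta_rot":[0,0,-0.98],"fingers":-0.3},{"slide":[0,0,0],"delta_rot":[0,0,-0.98],"fingers":-0.3},{"slide":[0,0,0],"delta_rot":[0,0,-0.98],"fingers":-0.3},{"slide":[0,0,0],"delta_rot":[0,0,-0.98],"fingers":-0.3}]'

```text
time_s: 19.27
tcp_pos: [0.4991, -0.0955, 0.1309]
eef_rot: [-180.0, 0.0, -121.9]
contact_force: [-0.6, -0.5, -0.3]
gripper_width: 0.031
gripper_force: 0.0
```

play_rows --rows '[{"slide":[0,0,0],"delta_rot":[0,0,-0.98],"fingers":-0.3},{"slide":[0,0,0],"delta_rot":[0,0,-0.98],"fingers":-0.3},{"slide":[0,0,0],"delta_rot":[0,0,-0.98],"fingers":-0.3},{"slide":[0,0,0],"delta_rot":[0,0,-0.98],"fingers":-0.3},{"slide":[0,0,0],"delta_rot":[0,0,-0.98],"fingers":-0.3},{"slide":[0,0,0],"delta_rot":[0,0,-0.98],"fingers":-0.3},{"slide":[0,0,0],"delta_rot":[0,0,-0.98],"fingers":-0.3},{"slide":[0,0,0],"delta_rot":[0,0,-0.98],"fingers":-0.3}]'

```text
time_s: 20.27
tcp_pos: [0.4991, -0.0955, 0.131]
eef_rot: [-180.0, 0.0, -85.9]
contact_force: [-0.0, 0.1, 0.4]
gripper_width: 0.0305
gripper_force: 0.0
```

play_rows --rows '[{"slide":[0,0,0],"delta_rot":[0,0,-0.98],"fingers":-0.3},{"slide":[0,0,0],"delta_rot":[0,0,-0.98],"fingers":-0.3},{"slide":[0,0,0],"delta_rot":[0,0,0],"fingers":-0.3}]'

```text
time_s: 20.65
tcp_pos: [0.4991, -0.0955, 0.1309]
eef_rot: [-180.0, 0.0, -77.1]
contact_force: [0.3, 0.0, -0.8]
gripper_width: 0.0306
gripper_force: 0.0
```

```bash
python3 -c "
from h import *
plan([.4988,-.0955,.012],-76.05)
c=cap('wrist','w6.png');i=c['image']
R,t,k=[np.load('pics/w6.npz')[k] for k in 'Rtk']
for p in [(.5755,-.0765,.0625),(.4988,-.0955,.018)]:
  p=R@np.array(p)+t; u,v=(k[:2]*p[:2]/p[2]+k[2:]); print(u,v); cv2.circle(i,(int(round(u)),int(round(v))),1,(0,0,255),-1)
x0=int(min(max(u-100,0),400)); y0=int(min(max(v-110,0),220)); print(x0,y0)
cv2.imwrite('pics/w6b.png',cv2.resize(i[y0:y0+180,x0:x0+240],(800,600),interpolation=cv2.INTER_CUBIC))"
```

```text
tcp [ 0.4991 -0.0955  0.1309] rpy [-180.      0.    -77.12] F [ 0.3  0.  -0.8] w 0.0306 t 20.65
slide total [-0.001  0.002  0.793] rot total [-0.     0.001 -0.233] deg [-0.    0.   -1.07]
213.52249583354399 214.4499767435145
313.8494928466886 196.42114096284266
213 86
```

View pics/w6b.png

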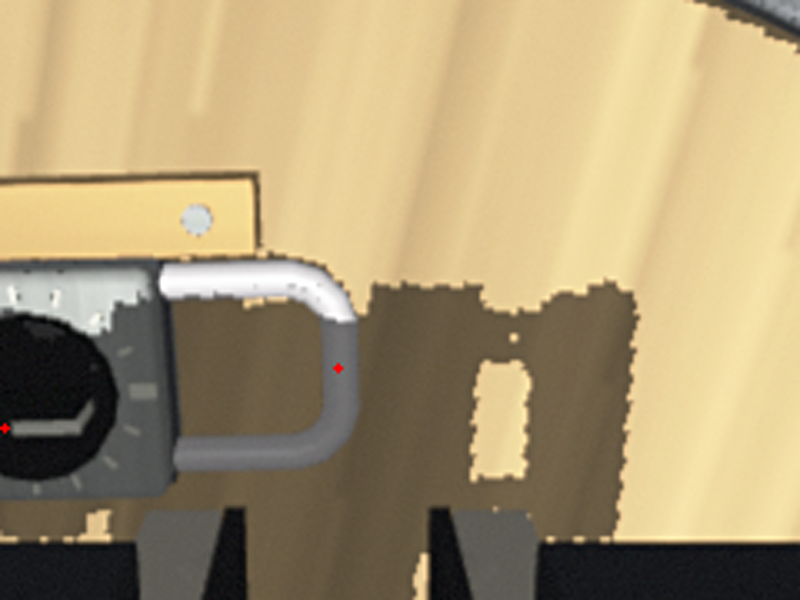

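The pointer now faces the index mark by the shackle, so the dial is at 0, and the predicted crown (red dot at (339,368)) lies on the crown bar. I'll descend with one finger inside the U.

play_rows --rows '[{"slide":[0,0,0.2],"delta_rot":[0,0,-0.23],"fingers":-0.3},{"slide":[0,0,0.2],"delta_rot":[0,0,0],"fingers":-0.3},{"slide":[0,0,0.2],"delta_rot":[0,0,0],"fingers":-0.3},{"slide":[0,0,0.12],"delta_rot":[0,0,0],"fingers":-0.3},{"slide":[0,0,0.1],"delta_rot":[0,0,0],"fingers":-0.3},{"slide":[0,0,0],"delta_rot":[0,0,0],"fingers":-0.3}]' --squeeze 40

```text
time_s: 21.45
tcp_pos: [0.4984, -0.0957, 0.0071]
eef_rot: [179.9, 0.0, -76.1]
contact_force: [-1.5, 0.3, 0.5]
gripper_width: 0.0306
gripper_force: 0.0
```

play_rows --rows '[{"slide":[0,0,0],"delta_rot":[0,0,0],"fingers":-0.9},{"slide":[0,0,0],"delta_rot":[0,0,0],"fingers":-0.9},{"slide":[0,0,0],"delta_rot":[0,0,0],"fingers":-0.9},{"slide":[0,0,0],"delta_rot":[0,0,0],"fingers":-0.9}]'

```text
time_s: 21.95
tcp_pos: [0.4986, -0.0957, 0.0083]
eef_rot: [180.0, -0.0, -76.0]
contact_force: [-3.1, -0.3, 4.4]
gripper_width: 0.0085
gripper_force: 40.0
```

play_rows --rows '[{"slide":[0,0.024,0],"delta_rot":[0,0,0],"fingers":-0.9},{"slide":[0,0.024,0],"delta_rot":[0,0,0],"fingers":-0.9},{"slide":[0,0.024,0],"delta_rot":[0,0,0],"fingers":-0.9},{"slide":[0,0.024,0],"delta_rot":[0,0,0],"fingers":-0.9},{"slide":[0,0,0],"delta_rot":[0,0,0],"fingers":-0.9},{"slide":[0,0,0],"delta_rot":[0,0,0],"fingers":-0.9},{"slide":[0,0,0],"delta_rot":[0,0,0],"fingers":-0.9}]'

```text
time_s: 22.82
tcp_pos: [0.485, -0.099, 0.0079]
eef_rot: [180.0, 0.0, -76.0]
contact_force: [0.5, -0.1, 3.6]
gripper_width: 0.0085
gripper_force: 40.0
```

```bash
python3 -c "
from h import *
plan([.4988,-.0955,.012],-76.05)
c=cap('wrist','w7.png');i=c['image']
cv2.imwrite('pics/w7b.png',cv2.resize(i[100:310,130:410],(800,600),interpolation=cv2.INTER_CUBIC))"
```

```text
tcp [ 0.485  -0.099   0.0079] rpy [179.98   0.   -76.03] F [ 0.5 -0.1  3.6] w 0.0085 t 22.825
slide total [-0.001 -0.095 -0.027] rot total [0.003 0.    0.004] deg [0.02 0.   0.02]
```

View pics/w7b.png

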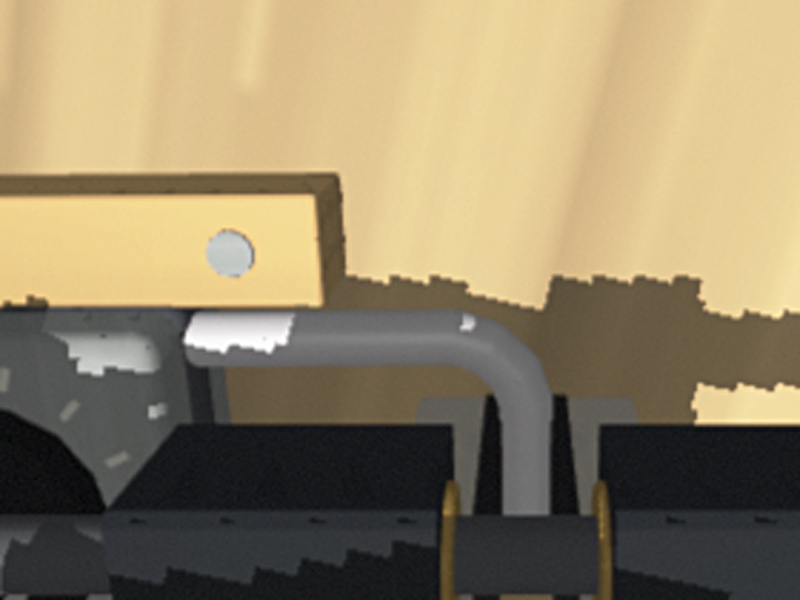

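The shackle is out about 13 mm and the case is still flat in the corner. Now I'll lift slowly.

play_rows --rows '[{"slide":[0,0,-0.04],"delta_rot":[0,0,0],"fingers":-0.9},{"slide":[0,0,-0.06],"delta_rot":[0,0,0],"fingers":-0.9},{"slide":[0,0,-0.06],"delta_rot":[0,0,0],"fingers":-0.9},{"slide":[0,0,-0.06],"delta_rot":[0,0,0],"fingers":-0.9},{"slide":[0,0,-0.06],"delta_rot":[0,0,0],"fingers":-0.9},{"slide":[0,0,-0.06],"delta_rot":[0,0,0],"fingers":-0.9},{"slide":[0,0,-0.06],"delta_rot":[0,0,0],"fingers":-0.9},{"slide":[0,0,-0.06],"delta_rot":[0,0,0],"fingers":-0.9}]'

```text
time_s: 23.88
tcp_pos: [0.4849, -0.099, 0.0775]
eef_rot: [180.0, 0.0, -76.0]
contact_force: [1.2, 1.1, -5.1]
gripper_width: 0.0086
gripper_force: 40.0
```

play_rows --rows '[{"slide":[0,0,-0.06],"delta_rot":[0,0,0],"fingers":-0.9},{"slide":[0,0,-0.06],"delta_rot":[0,0,0],"fingers":-0.9},{"slide":[0,0,-0.06],"delta_rot":[0,0,0],"fingers":-0.9},{"slide":[0,0,-0.06],"delta_rot":[0,0,0],"fingers":-0.9},{"slide":[0,0,-0.06],"delta_rot":[0,0,0],"fingers":-0.9},{"slide":[0,0,-0.06],"delta_rot":[0,0,0],"fingers":-0.9},{"slide":[0,0,-0.06],"delta_rot":[0,0,0],"fingers":-0.9},{"slide":[0,0,-0.06],"delta_rot":[0,0,0],"fingers":-0.9}]'

```text
time_s: 24.88
tcp_pos: [0.4851, -0.099, 0.1495]
eef_rot: [-180.0, 0.0, -76.0]
contact_force: [0.1, 0.6, -6.0]
gripper_width: 0.0088
gripper_force: 40.0
```

play_rows --rows '[{"slide":[0,0,-0.12],"delta_rot":[0,0,0],"fingers":-0.9},{"slide":[0,0,-0.15],"delta_rot":[0,0,0],"fingers":-0.9},{"slide":[0,0,-0.15],"delta_rot":[0,0,0],"fingers":-0.9},{"slide":[0,0,-0.15],"delta_rot":[0,0,0],"fingers":-0.9},{"slide":[0,0,-0.15],"delta_rot":[0,0,0],"fingers":-0.9},{"slide":[0,0,-0.15],"delta_rot":[0,0,0],"fingers":-0.9},{"slide":[0,0,-0.12],"delta_rot":[0,0,0],"fingers":-0.9},{"slide":[0,0,-0.06],"delta_rot":[0,0,0],"fingers":-0.9}]'

```text
time_s: 25.88
tcp_pos: [0.4852, -0.099, 0.3076]
eef_rot: [-179.9, -0.0, -76.0]
contact_force: [-0.2, 0.5, -5.9]
gripper_width: 0.0087
gripper_force: 40.0
```

play_rows --rows '[{"slide":[0,0,0],"delta_rot":[0,0,0],"fingers":-0.9},{"slide":[0,0,0],"delta_rot":[0,0,0],"fingers":-0.9},{"slide":[0,0,0],"delta_rot":[0,0,0],"fingers":-0.9},{"slide":[0,0,0],"delta_rot":[0,0,0],"fingers":-0.9},{"slide":[0,0,0],"delta_rot":[0,0,0],"fingers":-0.9},{"slide":[0,0,0],"delta_rot":[0,0,0],"fingers":-0.9},{"slide":[0,0,0],"delta_rot":[0,0,0],"fingers":-0.9},{"slide":[0,0,0],"delta_rot":[0,0,0],"fingers":-0.9}]'

```text
time_s: 26.88
tcp_pos: [0.4851, -0.099, 0.3065]
eef_rot: [-180.0, -0.0, -76.0]
contact_force: [0.2, 0.5, -6.1]
gripper_width: 0.0088
gripper_force: 40.0
```

```bash
python3 -c "
from h import *
c=cap('scene','s8.png');i=c['image']
R,t=np.array(c['R']),np.array(c['t']);p=R@r.get_state()['tcp_pos']+t;u,v=c['fx']*p[0]/p[2]+c['cx'],c['fy']*p[1]/p[2]+c['cy'];print(u,v)
print(r.get_state()['tcp_pos'])
x0=int(max(u-120,0));y0=int(max(min(v-80,220),0))
cv2.imwrite('pics/s8b.png',cv2.resize(i[y0:y0+180,x0:x0+240],(800,600),interpolation=cv2.INTER_CUBIC))"
```

```text
264.1733549718443 120.14162584020852
[ 0.48507534 -0.0990102   0.30646285]
```

View pics/s8b.png

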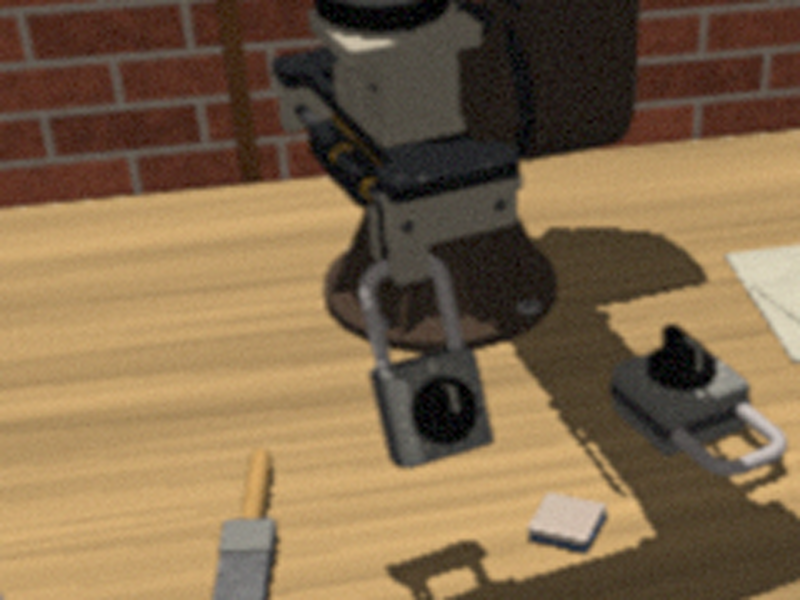

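The lock hangs by its open shackle, its dial pointer up toward the shackle. The crown is at about 0.31 m, the foot is above 0.17 m, and the load is steady at 6 N. I'll hand in.

```bash
python3 -c "
from h import *
print(r.close_job())"
```

```text
the job is handed in; nothing more can be done
None
```

The padlock was set in the fence corner, dialled to its mark, opened and lifted by its shackle, still held in the gripper with its lowest point about 17 cm or more above the bench; the job was handed in at about 27 s, but the interface returned no verdict.

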